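# Unlock the honing steel, draw it from its block and hold it ready

## Task

Turn the clamp knob on the wooden block clockwise to its stop to free the honing steel, and draw the steel straight out of the block by its handle. Then raise it well clear of the worktop (handle at least 15 cm up) with its tip pointing obliquely upward, about halfway between level and upright, as if to hone a knife, and finish holding it still like that. Leave the other things on the worktop alone.

Things in the scene. Friction and masses are not known exactly. Their poses are not given: they have to be found in the camera images.
- holder: wooden block 110 x 68 x 74 mm high on a 140 x 98 x 8 mm dark foot plate, fixed to the worktop. Origin: centre of its underside; x runs along its level bore, z up. The bore (26.5 mm wide, straight through) has its axis 45 mm above the worktop; the front face, out of which the steel is drawn, is at x = -55 mm, so the steel comes out along -x
- lock (a joint): clamp knob on top of the block, a black bar grip 38 long x 14 wide x 32 mm tall on a round disc; turns clockwise seen from above, 0 = bar along the block's x axis, steel locked by a pin in its groove, 1.4 rad = stop, steel free (the pin is clear beyond 0.9). It starts near 0, is a little stiff (0.05 N m) and stays where it is left. The pin cannot be forced
- lock_grip (a point): on the knob's vertical axis at the height to grip the bar, 105 mm above the worktop, 7 mm below the bar's top (13 mm on the block's front side of its centre). Its x axis runs along the bar
- steel: short honing steel, 0.25 kg, 275 mm long. Origin: on its axis in the middle of the black round handle (28 mm thick, from x = -60 to 50 mm); x points to the tip. Guard disc 42 mm thick across at x = 50 to 57 mm; collar 24 mm thick to x = 118 mm (with the locking groove at x = 93 to 107); rod 12 mm thick to the tip. Centre of mass near x = 65 mm. At the start it lies level in the bore, about 44 mm up, guard against the block's front face, handle sticking out freely
- steel_tip (a point): the free end of the rod, 215 mm from the steel's origin. At the start it sticks out 47 mm behind the block; it must travel more than 157 mm to leave the bore
- tuna_tin: round flat tin, 86 wide x 40 mm high, a bystander. Origin: centre of its underside
- beaker: plastic beaker, 72 wide x 98 mm high, a bystander. Origin: centre of its underside
- butter_pack: butter packet, 73 x 102 x 37 mm high, a bystander. Origin: centre of its underside
- spice_jar: spice jar, 45 wide x 106 mm high, a bystander. Origin: centre of its underside
- candle: tea light, 38 wide x 15 mm high, a bystander. Origin: centre of its underside
- spoon: teaspoon, 132 x 26 x 11 mm, lying, a bystander. Origin: centre of its underside
Mind the look-alikes: they are no part of the job. What is shaped like the holder but red is not meant.

How it is judged:
By the outcome, as a careful person would: the job done as asked, in the order asked, and still so for the second after the job is handed in, while the arm keeps its last pose, push and grip.
It also fails if it takes over 54 s, if anything falls off the work surface, if the arm or the gripper's body presses on something with over 40 N, if the wrist force passes 120 N, or if a joint passes its speed limit or range.

## Robot

A 6-joint arm with a two-finger parallel gripper is mounted at the origin on a cart in front of the work surface, level with it; the furniture and walls round the work are solid. World frame = base frame: x ahead of the robot, y to its left, z up, the work surface at z = 0. Lengths are in m, angles in degrees, forces in N, time in s.
With the tool pointing down it reaches from about 0.375 to 0.9 m from the base axis. Payload 3.1 kg.
Tool frame: the origin (TCP) lies on the centre line of the jaws, within the pads' length; the fingertips stand 14 mm ahead of it and the grasp point (between the pads) lies 5 mm behind it (bot.tips_ahead is the distance from the TCP to the fingertips, in m); z points along the fingers, y is the line along which they close (so a half turn about z gives the same grasp; the last joint's range is limited). The gripper opens to 87 mm and grips with 3 to 60 N. Pads are 19 mm wide; open, the fingers measure 117 mm over their backs; the gripper's body (75 mm by 190 mm) begins 51 mm behind the grasp point.
Start: joints at [55.491, 30.224, 82.088, -0, 67.689, -10.227], TCP at [0.257, 0.57, 0.237] pointing down, gripper open.
Joint ranges: [-176.69, 176.69], [-43.24, 126.21], [12.49, 139.97], [-82, 262], [0, 151.66], [-163.58, 163.58]. Speed limits (degrees/s): [159.86, 159.86, 180, 180, 180, 180].

## Interface

Orientations are given as a 3x3 rotation matrix whose columns are the frame's x, y, z axes.
In Python, from rig import bot gives the robot as it stands.
- The arm moves only by the tool play_rows, never from a script. Its argument "moves" is a list that holds one entry, the list of rows, each a list of 6 numbers: the shift along the tool's x, y, z in mm, then the turn, a rotation vector about the tool's x, y, z in rad. A call has 1 to 5 rows; each row shifts and turns the commanded pose from where the row before left it, along the tool's axes as they then stand; what a row does not reach is not made up. A row lasts 1/10 s, in which the tool goes at most 50 mm and 8.59 degrees, less where a joint would pass 70% of its speed; a pose out of reach is approached as far as the arm can. A call with a gripper value outside its range is refused whole. "fingers" is the opening, from -1 (shut) to 1 (fully open), set as the call begins (left out, the last holds). The fingers move at their own pace and stop on an object; the grip force is fixed at half the most. Time passes only in rows, so rows that do not move let the fingers close. It gives the time, the measured TCP pose, the force, the opening and the grip force at its end, in the units of the state.
- bot.read_state(): the state, without advancing time (a new reading comes with each control period).
- bot.capture(name): name is "side" or "top" or "wrist"; returns a dict with "image" (480x640x3 uint8, blue, green, red), "fx", "fy", "cx", "cy" (pixels), "R" (3x3) and "t" (3): a world point X has camera coordinates R X + t. Camera axes: x right, y down, z forward; pixel columns grow to the right and rows downward; lengths in m; the calibration is good to about 2 mm. A picture is of the moment at which its call begins. There is no depth.
- bot.hand_in(): hands the job in; it is judged then, once.
Trained networks look in a picture, given as the dict that the camera call returned (one of the last four; its "shot" number tells which), for a name from the list of things; names that differ only in an ending like _2 or _b are one class to them, and where a whole thing is asked for, a point or a joint stands for the part that bears it (a point fixed in the world has none). Each returns a list of dicts, best first, with "confidence" (0 to 1); they miss things now and then, are a little off and sometimes report something else, mostly with a low value. They report only what shows in the picture. A call takes as long as a camera call. They do not tell look-alikes from the thing itself.
- bot.search_frame(picture, query): "centre" ([column, row] in pixels, amid what is visible of it).
- bot.silhouettes(picture, query): "pixels" (480x640 bool, what is visible of it) and "centre" ([column, row] in pixels, amid what is visible of it).
- bot.pinpoint(picture, query): "centre" ([column, row] in pixels: a listed point, or the origin of a listed thing).
The state is a dict: "time_s": time; "joint_positions": joint angles; "qvel": joint speeds; "tau": joint torques, N m; "position": TCP position; "tcp_rot": TCP orientation; "force": force on the tool from outside, world axes, zero at the start; "moment": the same for the moment, N m; "opening": opening from 0.0 (shut) to 1.0 (fully open); "grasp_force": force on a finger pad.
Only numpy, scipy, OpenCV 4.12 (cv2) and the standard library are available. Lean on these libraries where they do the work, as an engineer would, in place of code of your own. Each camera call takes 0.05 s, during which the arm holds its last target. There are 200 camera calls.

## Working session

There is one attempt and no reset: what is moved stays moved. The work goes in short steps, Python scripts to look and compute and a tool call to move; the robot and the scene stay as the last step left them, time stands still between calls to the robot, and variables do not carry over. Pictures are saved under pics/ and viewed, at most 10 in all, crops included, and the job is handed in when it is done.

Besides the shell and the picture viewer there is one more tool, called after "Request:" as name([rows], argument=value, ...), one row to a line, values as JSON. play_rows: Moves the arm, as the interface text tells. Its arguments: {"type":"object","properties":{"moves":{"type":"array","items":{"type":"array","items":{"type":"array","items":{"type":"number"}}}},"fingers":{"type":"number"}},"required":["moves"]}

```bash
mkdir -p pics; ls
cat > h.py <<'E'
import numpy as np, cv2
from rig import bot
def ray(p,c):
    d=np.linalg.inv(p["R"])@np.array([(c[0]-p["cx"])/p["fx"],(c[1]-p["cy"])/p["fy"],1.])
    return -p["R"].T@p["t"], d/np.linalg.norm(d)
def atz(p,c,z):
    o,d=ray(p,c); return o+d*(z-o[2])/d[2]
def proj(p,X):
    q=p["R"]@np.array(X)+p["t"]; return [p["fx"]*q[0]/q[2]+p["cx"],p["fy"]*q[1]/q[2]+p["cy"]]
def tri(obs):
    A=0;b=0
    for p,c in obs:
        o,d=ray(p,c); P=np.eye(3)-np.outer(d,d); A=A+P; b=b+P@o
    return np.linalg.solve(A,b)
E
python3 - <<'E'
from h import *
np.set_printoptions(precision=3,suppress=True)
ps={n:bot.capture(n) for n in("side","top","wrist")}
for n,p in ps.items():
    cv2.imwrite(f"pics/{n}0.png",p["image"]); print(n,"cam",-p["R"].T@p["t"])
for q,z in [("holder",0),("lock_grip",.105),("steel",.044),("steel_tip",.044)]:
    for n,p in ps.items():
        for r in bot.pinpoint(p,q)[:3]: print(q,n,np.round(r["centre"],1),round(r["confidence"],2),atz(p,r["centre"],z))
E
```

```text
pics
side cam [ 0.303 -0.657  0.886]
top cam [0.438 0.147 1.071]
wrist cam [0.19  0.6   0.385]
holder side [299.9 275.4] 0.64 [0.504 0.15  0.   ]
holder top [242.2 288.4] 0.93 [0.436 0.362 0.   ]
holder top [334.2 262.6] 0.81 [0.499 0.138 0.   ]
holder top [229.7 199.3] 0.46 [0.657 0.399 0.   ]
lock_grip side [249.9 198. ] 0.7 [0.429 0.34  0.105]
lock_grip side [298.7 246.5] 0.57 [0.5   0.14  0.105]
lock_grip top [340.9 262. ] 0.71 [0.494 0.124 0.105]
lock_grip top [242.7 285.6] 0.6 [0.442 0.34  0.105]
steel side [310.2 302.4] 0.61 [0.495 0.028 0.044]
steel side [332.1 427.6] 0.37 [ 0.455 -0.252  0.044]
steel side [372.7 263.5] 0.2 [0.665 0.1   0.044]
steel top [379.5 262.4] 0.97 [0.497 0.033 0.044]
steel top [338.2 259.8] 0.27 [0.503 0.129 0.044]
steel_tip side [290.3 238.7] 0.89 [0.503 0.234 0.044]
steel_tip top [288.7 259.4] 0.68 [0.504 0.245 0.044]
```

View pics/top0.png

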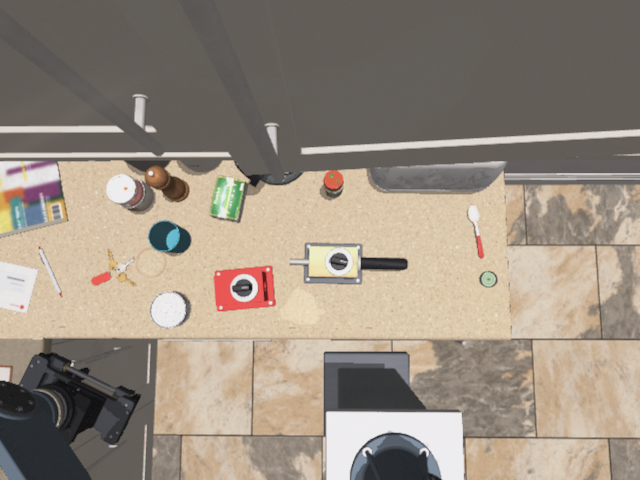

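View pics/side0.png

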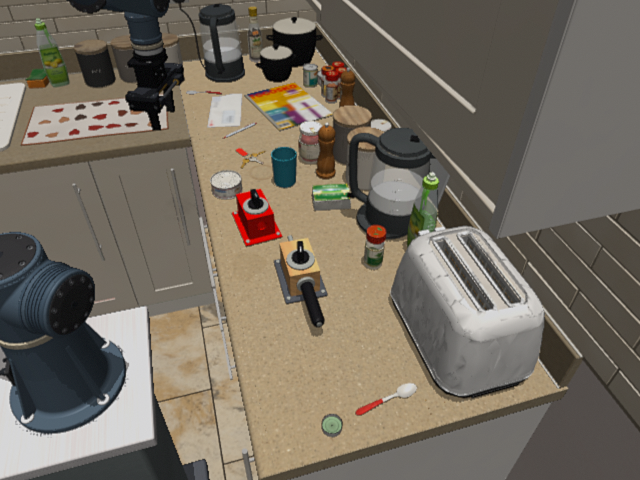

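```bash
cat >> h.py <<'E'
from scipy.spatial.transform import Rotation as Ro
def delta(pos,R):
    s=bot.read_state(); C=np.array(s["tcp_rot"])
    print("shift tool mm",np.round(C.T@(np.array(pos)-s["position"])*1000,1),"rotvec",np.round(Ro.from_matrix(C.T@R).as_rotvec(),3), "q",np.round(s["joint_positions"],1))
def down(yaw): # closing axis y at yaw deg, z down
    a=np.radians(yaw); y=np.array([np.cos(a),np.sin(a),0]); z=np.array([0,0,-1.]); return np.stack([np.cross(y,z),y,z],1)
E
python3 - <<'E'
from h import *
s=bot.read_state();print(np.round(s["tcp_rot"],3),s["opening"])
for y in (0,180): print(y);delta([.49,.11,.237],down(y))
E
```

```text
[[-0.912  0.411  0.   ]
 [ 0.411  0.912  0.   ]
 [-0.     0.    -1.   ]] 0.9957923266549551
0
shift tool mm [-4.015e+02 -3.232e+02 -4.000e-01] rotvec [ 0.    -0.     1.147] q [ 55.5  30.2  82.1  -0.   67.7 -10.2]
180
shift tool mm [-4.015e+02 -3.232e+02 -4.000e-01] rotvec [ 0.     0.    -1.995] q [ 55.5  30.2  82.1  -0.   67.7 -10.2]
```

Request:
play_rows([
  [[-36,-29,0,0,0,0],[-36,-29,0,0,0,0],[-36,-29,0,0,0,0],[-36,-29,0,0,0,0],[-36,-29,0,0,0,0]],
])

```text
time_s: 1.25
position: [0.362, 0.362, 0.2368]
tcp_rot: [[-0.912, 0.411, 0.001], [0.411, 0.912, 0.0], [-0.001, 0.001, -1.0]]
force: [1.1, 0.0, -0.1]
opening: 0.999
grasp_force: 0.0
```

Request:
play_rows([
  [[-36,-29,0,0,0,0],[-36,-29,0,0,0,0],[-36,-29,0,0,0,0],[-36,-29,0,0,0,0],[-36,-29,0,0,0,0]],
])

```text
time_s: 1.75
position: [0.4666, 0.1556, 0.2369]
tcp_rot: [[-0.911, 0.411, 0.001], [0.411, 0.911, 0.0], [-0.001, 0.001, -1.0]]
force: [0.8, 0.6, -0.2]
opening: 1.002
grasp_force: 0.0
```

Request:
play_rows([
  [[-36,-29,0,0,0,0.143],[0,0,0,0,0,0.143],[0,0,0,0,0,0.143],[0,0,0,0,0,0.143],[0,0,0,0,0,0.143]],
])

```text
time_s: 2.25
position: [0.487, 0.1158, 0.2367]
tcp_rot: [[-0.413, 0.911, 0.0], [0.911, 0.413, 0.0], [-0.0, 0.0, -1.0]]
force: [0.3, -0.3, 0.6]
opening: 0.999
grasp_force: 0.0
```

Request:
play_rows([
  [[0,0,0,0,0,0.143],[0,0,0,0,0,0.143],[0,0,0,0,0,0.143],[0,0,0,0,0,0],[0,0,0,0,0,0]],
])

```text
time_s: 2.75
position: [0.4868, 0.1161, 0.2366]
tcp_rot: [[-0.006, 1.0, 0.0], [1.0, 0.006, -0.0], [-0.0, 0.0, -1.0]]
force: [-0.3, -0.9, 0.3]
opening: 1.001
grasp_force: 0.0
```

Run:
```python
from h import *
np.set_printoptions(precision=3,suppress=True)
s=bot.read_state();print(s["time_s"],np.array(s["position"]),np.array(s["joint_positions"]))
ps={n:bot.capture(n) for n in("side","top","wrist")}
cv2.imwrite("pics/wrist1.png",ps["wrist"]["image"]);print("wcam",-ps["wrist"]["R"].T@ps["wrist"]["t"])
for q,z in [("holder",0),("lock_grip",.105),("steel",.044),("steel_tip",.044)]:
    for n,p in ps.items():
        for r in bot.pinpoint(p,q)[:2]: print(q,n,np.round(r["centre"],1),round(r["confidence"],2),atz(p,r["centre"],z))
p=ps["wrist"]
for q in("lock","lock_grip","steel","holder"):
    for r in bot.silhouettes(p,q)[:1]:
        v,u=np.nonzero(r["pixels"]); print(q,len(u),u.min(),u.max(),v.min(),v.max(),cv2.minAreaRect(np.stack([u,v],1).astype(np.float32)))
```

```text
2.75 [0.487 0.116 0.237] [ 0.598 20.66  99.67  -0.004 59.66   0.251]
wcam [0.486 0.189 0.386]
holder side [255.  223.1] 0.92 [ 0.439  0.365 -0.   ]
holder side [299.2 280.2] 0.75 [0.499 0.136 0.   ]
holder top [244.1 289.6] 0.77 [0.433 0.358 0.   ]
holder top [332.3 265.3] 0.58 [0.492 0.143 0.   ]
holder wrist [329.9 183.8] 0.85 [0.497 0.146 0.   ]
lock_grip side [303.4 246.7] 0.69 [0.51  0.137 0.105]
lock_grip side [251.8 196.9] 0.69 [0.434 0.343 0.105]
lock_grip top [244.8 288.1] 0.62 [0.437 0.335 0.105]
steel side [310.5 303.4] 0.64 [0.495 0.025 0.044]
steel wrist [327.8 300.6] 0.94 [0.495 0.031 0.044]
steel_tip side [290.1 235.7] 0.65 [0.505 0.245 0.044]
steel_tip top [285.3 259.3] 0.42 [0.504 0.253 0.044]
steel_tip wrist [333.2  74. ] 0.91 [0.498 0.245 0.044]
lock 1851 308 356 190 244 ((330.7500305175781, 215.25001525878906), (46.66904067993164, 50.20458221435547), 45.0)
lock_grip 1920 308 356 190 245 ((330.5, 215.50001525878906), (48.08325958251953, 50.91168975830078), 45.0)
steel 2584 311 347 74 359 ((332.864501953125, 216.5816650390625), (35.934539794921875, 285.2418212890625), 5.395264625549316)
holder 12960 282 380 115 258 ((329.8472900390625, 186.97592163085938), (97.33872985839844, 142.0961456298828), 1.527525544166565)
```

View pics/wrist1.png

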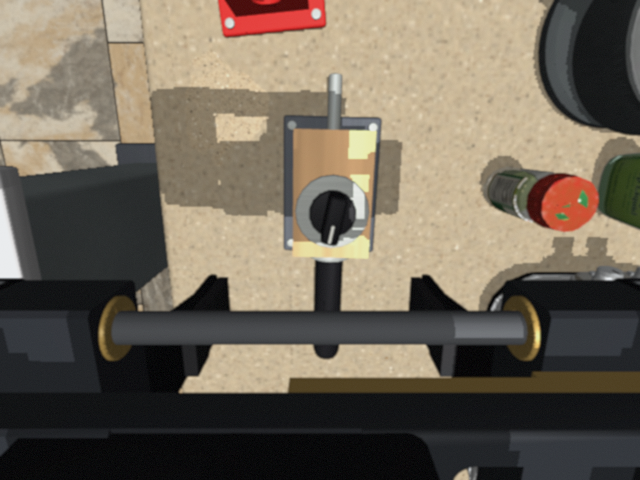

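Run:
```python
from h import *
i=cv2.imread("pics/wrist1.png")[100:270,265:400]; cv2.imwrite("pics/z1.png",cv2.resize(i,None,fx=3.5,fy=3.5,interpolation=cv2.INTER_CUBIC))
p=bot.capture("wrist")
for y in(.105,.115,.125,.135,.145):print(np.round(proj(p,[.497,y,.112]),0),end=" ")
```

```text
[333. 251.] [333. 239.] [333. 227.] [334. 214.] [334. 201.]
```

View pics/z1.png

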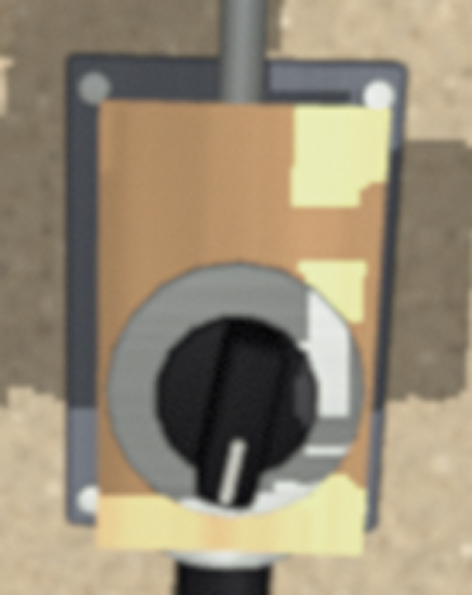

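Request:
play_rows([
  [[15,10,20,0,0,0],[0,0,30,0,0,0.095],[0,0,30,0,0,0.095],[0,0,0,0,0,0],[0,0,0,0,0,0]],
])

```text
time_s: 4.25
position: [0.4967, 0.1311, 0.1566]
tcp_rot: [[0.184, 0.983, -0.001], [0.983, -0.184, -0.0], [-0.0, -0.001, -1.0]]
force: [1.2, -0.1, -0.4]
opening: 0.998
grasp_force: 0.0
```

Run:
```python
from h import *
s=bot.read_state();print(s["position"],np.round(s["tcp_rot"],3))
p=bot.capture("wrist");i=p["image"].copy()
cv2.imwrite("pics/wrist2.png",i)
print(proj(p,[.4965,.131,.112]),proj(p,[s["position"][0],s["position"][1],.112]))
```

```text
[0.49666796 0.13109724 0.15655816] [[ 0.184  0.983 -0.001]
 [ 0.983 -0.184 -0.   ]
 [-0.    -0.001 -1.   ]]
[np.float64(320.6128449403665), np.float64(273.92759853208406)] [np.float64(320.8718588910321), np.float64(273.71888172420097)]
```

View pics/wrist2.png

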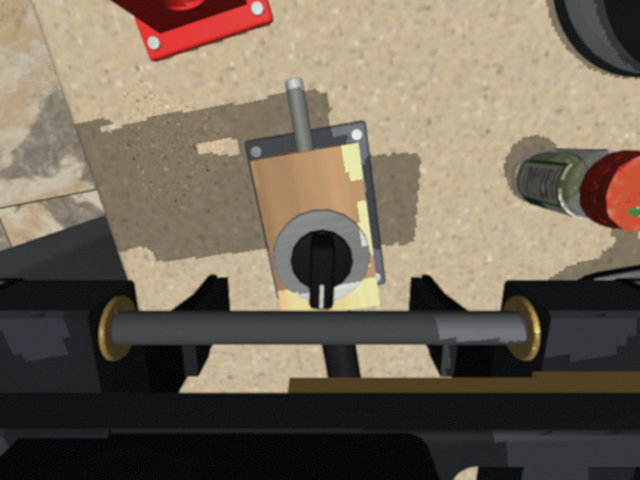

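Request:
play_rows([
  [[0,0,28,0,0,0],[0,0,28,0,0,0],[0,0,0,0,0,0]],
])

```text
time_s: 4.6
position: [0.4958, 0.1309, 0.0997]
tcp_rot: [[0.185, 0.983, -0.003], [0.983, -0.185, -0.0], [-0.001, -0.003, -1.0]]
force: [-0.3, 0.5, -0.1]
opening: 0.999
grasp_force: 0.0
```

Request:
play_rows([
  [[0,0,0,0,0,0],[0,0,0,0,0,0],[0,0,0,0,0,0],[0,0,0,0,0,0],[0,0,0,0,0,0]],
], fingers=-1)

```text
time_s: 5.1
position: [0.4971, 0.1312, 0.1012]
tcp_rot: [[0.186, 0.983, 0.001], [0.983, -0.186, 0.0], [0.0, 0.001, -1.0]]
force: [-0.1, -0.2, -0.5]
opening: 0.633
grasp_force: 0.0
```

Request:
play_rows([
  [[0,0,0,0,0,0],[0,0,0,0,0,0],[0,0,0,0,0,0],[0,0,0,0,0,0],[0,0,0,0,0,0]],
])

```text
time_s: 5.6
position: [0.4966, 0.1312, 0.1008]
tcp_rot: [[0.186, 0.982, -0.001], [0.982, -0.186, 0.0], [0.0, -0.001, -1.0]]
force: [-9.8, 4.0, 31.7]
opening: 0.395
grasp_force: 25.1
```

Request:
play_rows([
  [[0,0,0,0,0,0],[0,0,0,0,0,0]],
])

```text
time_s: 5.8
position: [0.4981, 0.1313, 0.1023]
tcp_rot: [[0.186, 0.983, 0.004], [0.983, -0.186, 0.0], [0.001, 0.004, -1.0]]
force: [-0.8, -0.2, 13.2]
opening: 0.157
grasp_force: 33.8
```

Run:
```python
from h import *
p=bot.capture("wrist");q=bot.capture("side")
cv2.imwrite("pics/w3.png",np.hstack([cv2.resize(p["image"][180:400,170:470],None,fx=1.3,fy=1.3),cv2.resize(q["image"][190:300,230:375],(390,286))]))
```

```text
(no output)
```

View pics/w3.png

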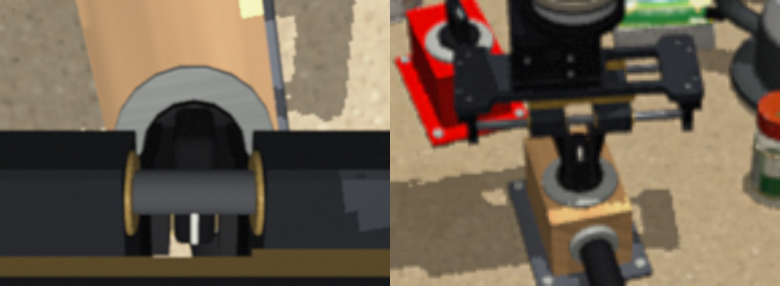

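Request:
play_rows([
  [[0,0,-3,0,0,0],[0,0,0,0,0,0.07],[0,0,0,0,0,0.14],[0,0,0,0,0,0.14],[0,0,0,0,0,0.14]],
])

```text
time_s: 6.4
position: [0.4988, 0.131, 0.1025]
tcp_rot: [[0.631, 0.776, 0.004], [0.776, -0.631, -0.0], [0.002, 0.003, -1.0]]
force: [7.6, -1.3, -12.7]
opening: 0.16
grasp_force: 32.6
```

Request:
play_rows([
  [[0,0,0,0,0,0.14],[0,0,0,0,0,0.14],[0,0,0,0,0,0.14],[0,0,0,0,0,0.14],[0,0,0,0,0,0.09]],
])

```text
time_s: 6.9
position: [0.4994, 0.1301, 0.1025]
tcp_rot: [[0.971, 0.238, 0.005], [0.238, -0.971, -0.002], [0.004, 0.003, -1.0]]
force: [7.7, -4.4, -11.9]
opening: 0.156
grasp_force: 32.6
```

Request:
play_rows([
  [[0,0,0,0,0,0.08],[0,0,0,0,0,0.04],[0,0,0,0,0,0],[0,0,0,0,0,0]],
])

```text
time_s: 7.3
position: [0.4994, 0.1299, 0.1025]
tcp_rot: [[0.992, 0.127, 0.005], [0.127, -0.992, -0.002], [0.004, 0.003, -1.0]]
force: [7.6, -3.2, -12.4]
opening: 0.163
grasp_force: 30.9
```

Run:
```python
from h import *
s=bot.read_state();R=s["tcp_rot"];print(s["moment"],s["tau"],np.degrees(np.arctan2(R[1][1],R[0][1])))
```

```text
[-0.75351064 -1.18171281  0.56677252] [  2.60582373 -43.7035203   -6.8920818    1.35524366   2.13654958
   0.60295785] -82.68734010793507
```

Request:
play_rows([
  [[0,0,0,0,0,0],[0,0,0,0,0,0],[0,0,0,0,0,0],[0,0,0,0,0,0],[0,0,0,0,0,0]],
], fingers=1)

```text
time_s: 7.8
position: [0.4962, 0.1313, 0.1036]
tcp_rot: [[0.992, 0.124, -0.001], [0.124, -0.992, 0.0], [-0.001, -0.0, -1.0]]
force: [-0.6, 0.6, 0.8]
opening: 0.526
grasp_force: 0.0
```

Request:
play_rows([
  [[0,0,-30,0,0,0],[0,0,-40,0,0,0],[0,0,-30,0,0,-0.14],[0,0,0,0,0,-0.14],[0,0,0,0,0,-0.14]],
])

```text
time_s: 8.3
position: [0.4971, 0.1313, 0.2051]
tcp_rot: [[0.853, 0.522, 0.003], [0.522, -0.853, 0.0], [0.003, 0.001, -1.0]]
force: [0.0, 0.0, -0.0]
opening: 0.959
grasp_force: 0.0
```

Request:
play_rows([
  [[0,0,0,0,0,-0.14],[0,0,0,0,0,-0.14],[0,0,0,0,0,-0.14],[0,0,0,0,0,-0.14],[0,0,0,0,0,-0.14]],
])

```text
time_s: 8.8
position: [0.4963, 0.1312, 0.2036]
tcp_rot: [[0.316, 0.949, -0.001], [0.949, -0.316, 0.0], [-0.0, -0.001, -1.0]]
force: [0.2, 0.3, -0.1]
opening: 0.999
grasp_force: 0.0
```

Request:
play_rows([
  [[0,0,0,0,0,-0.14],[0,0,0,0,0,-0.14],[0,0,0,0,0,-0.08],[0,0,0,0,0,0],[0,0,0,0,0,0]],
])

```text
time_s: 9.3
position: [0.4965, 0.1312, 0.2036]
tcp_rot: [[-0.031, 1.0, -0.0], [1.0, 0.031, 0.0], [0.0, -0.0, -1.0]]
force: [0.1, 1.0, 0.4]
opening: 1.001
grasp_force: 0.0
```

Run:
```python
from h import *
np.set_printoptions(precision=4,suppress=True)
p=bot.capture("wrist");cv2.imwrite("pics/w4.png",p["image"])
for q,z in [("holder",0),("lock_grip",.105),("steel",.044),("steel_tip",.044)]:
    for r in bot.pinpoint(p,q)[:1]: print(q,np.round(r["centre"],1),round(r["confidence"],2),atz(p,r["centre"],z))
print(bot.read_state()["position"])
delta([.4957,.0565,.15],down(-1.7))
for X in([.495,.0,.058],[.4957,.0565,.058],[.502,.245,.044],[.4975,.131,.112]):print(np.round(proj(p,X)))
```

```text
holder [321.8 202.9] 0.75 [0.4979 0.1457 0.    ]
lock_grip [321.6 250.3] 0.77 [0.4975 0.129  0.105 ]
steel [314.8 329.4] 0.7 [0.4948 0.0321 0.044 ]
steel_tip [328.2  89.3] 0.92 [0.4993 0.244  0.044 ]
[0.4967 0.1311 0.2036]
shift tool mm [-74.5  -3.4  53.6] rotvec [ 0.    -0.     0.062] q [  2.3  24.3 100.    0.   55.7   0.4]
[314. 368.]
[316. 313.]
[332.  88.]
[322. 250.]
```

View pics/w4.png

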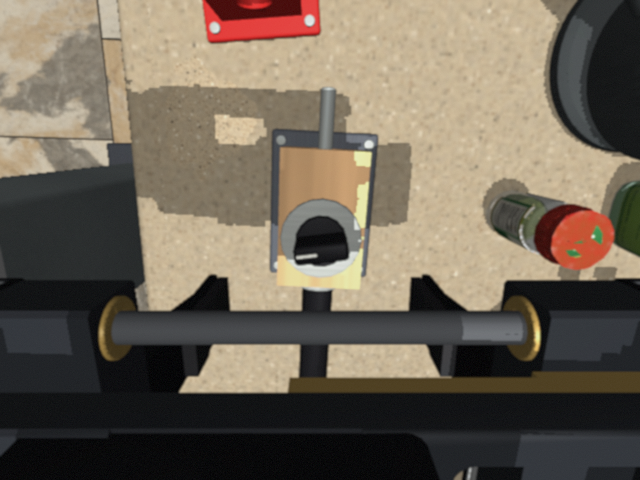

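Request:
play_rows([
  [[-37,-2,0,0,0,0],[-37,-2,0,0,0,0.052],[0,0,45,0,0,0],[0,0,45,0,0,0],[0,0,40,0,0,0]],
])

```text
time_s: 10.05
position: [0.4954, 0.0565, 0.0724]
tcp_rot: [[0.021, 1.0, 0.001], [1.0, -0.021, -0.0], [-0.0, 0.001, -1.0]]
force: [0.4, -0.2, 0.1]
opening: 1.0
grasp_force: 0.0
```

Request:
play_rows([
  [[0,0,20,0,0,0],[0,0,14,0,0,0],[0,0,0,0,0,0]],
])

```text
time_s: 10.35
position: [0.494, 0.057, 0.0377]
tcp_rot: [[0.02, 1.0, -0.004], [1.0, -0.02, 0.0], [0.0, -0.004, -1.0]]
force: [-0.2, -0.6, 0.8]
opening: 1.002
grasp_force: 0.0
```

Request:
play_rows([
  [[0,0,0,0,0,0],[0,0,0,0,0,0],[0,0,0,0,0,0],[0,0,0,0,0,0],[0,0,0,0,0,0]],
], fingers=-1)

```text
time_s: 10.85
position: [0.4955, 0.057, 0.0401]
tcp_rot: [[0.019, 1.0, 0.001], [1.0, -0.019, -0.0], [-0.0, 0.001, -1.0]]
force: [-0.5, -0.8, -0.6]
opening: 0.629
grasp_force: 0.0
```

Request:
play_rows([
  [[0,0,0,0,0,0],[0,0,0,0,0,0],[0,0,0,0,0,0],[0,0,0,0,0,0],[0,0,0,0,0,0]],
])

```text
time_s: 11.35
position: [0.4956, 0.057, 0.0396]
tcp_rot: [[0.019, 1.0, 0.001], [1.0, -0.019, -0.0], [-0.0, 0.001, -1.0]]
force: [0.8, 1.0, 1.0]
opening: 0.307
grasp_force: 30.0
```

Request:
play_rows([
  [[0,0,0,0,0,0],[-4,0,0,0,0,0],[-8,0,0,0,0,0],[-8,0,0,0,0,0],[0,0,0,0,0,0]],
])

```text
time_s: 11.85
position: [0.4948, 0.0355, 0.0395]
tcp_rot: [[0.02, 1.0, -0.0], [1.0, -0.02, -0.001], [-0.001, -0.0, -1.0]]
force: [1.2, -1.3, 0.2]
opening: 0.311
grasp_force: 30.0
```

Request:
play_rows([
  [[-12,0,0,0,0,0],[-16,0,0,0,0,0],[-16,0,0,0,0,0],[-16,0,0,0,0,0],[-10,0,0,0,0,0]],
])

```text
time_s: 12.35
position: [0.4927, -0.0345, 0.0392]
tcp_rot: [[0.02, 1.0, -0.002], [1.0, -0.02, 0.0], [0.0, -0.002, -1.0]]
force: [-0.7, -0.2, -1.8]
opening: 0.311
grasp_force: 30.0
```

Request:
play_rows([
  [[-14,0,0,0,0,0],[-16,0,0,0,0,0],[-16,0,0,0,0,0],[-16,0,0,0,0,0],[-10,0,0,0,0,0]],
])

```text
time_s: 12.85
position: [0.4919, -0.1064, 0.0394]
tcp_rot: [[0.02, 1.0, -0.0], [1.0, -0.02, -0.0], [-0.0, -0.0, -1.0]]
force: [0.3, -0.6, -3.1]
opening: 0.308
grasp_force: 30.0
```

Request:
play_rows([
  [[-12,0,0,0,0,0],[-8,0,0,0,0,0],[0,0,0,0,0,0],[0,0,0,0,0,0]],
])

```text
time_s: 13.25
position: [0.4914, -0.1247, 0.0395]
tcp_rot: [[0.019, 1.0, -0.001], [1.0, -0.019, 0.0], [0.0, -0.001, -1.0]]
force: [0.5, 0.1, -1.7]
opening: 0.31
grasp_force: 30.0
```

Run:
```python
from h import *
np.set_printoptions(precision=4,suppress=True)
for n in("side","top","wrist"):
    p=bot.capture(n)
    for q in("steel","steel_tip"):
        for r in bot.pinpoint(p,q)[:2]: print(n,q,np.round(r["centre"],1),round(r["confidence"],2),atz(p,r["centre"],.044))
    if n=="side":cv2.imwrite("pics/s5.png",cv2.resize(p["image"][200:450,200:500],None,fx=2,fy=2))
s=bot.read_state();print(s["joint_positions"],s["force"])
```

```text
side steel [335.6 373.3] 0.69 [ 0.4939 -0.1519  0.044 ]
side steel_tip [312.  292.5] 0.63 [0.5063 0.054  0.044 ]
top steel [363.8 261.2] 0.67 [0.4999 0.0695 0.044 ]
top steel_tip [365.2 261.2] 0.51 [0.4999 0.0662 0.044 ]
wrist steel [319.8 367.8] 0.86 [ 0.4907 -0.1518  0.044 ]
[-26.8698  40.3099 107.1338   0.001   32.5572 -25.8055] [-0.1534 -0.715  -2.0789]
```

View pics/s5.png

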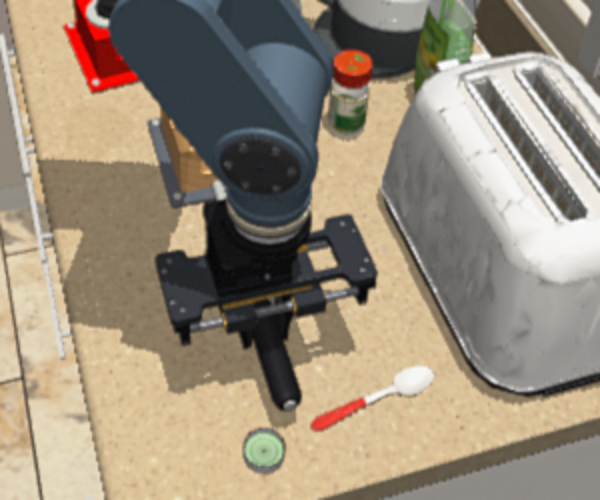

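Request:
play_rows([
  [[0,0,-10,0,0,0],[0,-5,-20,0,0,0],[0,-10,-28,0,0,0],[0,-10,-30,0,0,0],[0,-10,-30,0,0,0]],
])

```text
time_s: 14.2
position: [0.456, -0.1241, 0.1591]
tcp_rot: [[0.019, 1.0, -0.0], [1.0, -0.019, 0.0], [0.0, -0.0, -1.0]]
force: [-0.1, -0.4, -2.8]
opening: 0.312
grasp_force: 30.0
```

Request:
play_rows([
  [[0,-5,-30,0,0,0],[0,0,-30,0,0,0],[0,0,-25,0,0,0],[0,0,-12,0,0,0],[0,0,0,0,0,0]],
])

```text
time_s: 14.7
position: [0.4525, -0.1245, 0.257]
tcp_rot: [[0.019, 1.0, 0.005], [1.0, -0.019, -0.003], [-0.003, 0.005, -1.0]]
force: [-0.6, 0.0, -3.2]
opening: 0.313
grasp_force: 30.0
```

Request:
play_rows([
  [[0,0,0,0,0.04,0],[0,0,0,0,0.08,0],[0,0,0,0,0.08,0],[0,0,0,0,0.08,0],[0,0,0,0,0.06,0]],
])

```text
time_s: 15.2
position: [0.4512, -0.1244, 0.2538]
tcp_rot: [[0.019, 1.0, 0.006], [0.942, -0.02, 0.336], [0.336, -0.001, -0.942]]
force: [-0.6, 0.2, -2.4]
opening: 0.314
grasp_force: 30.0
```

Run:
```python
from h import *
np.set_printoptions(precision=3,suppress=True)
s=bot.read_state();print(s["joint_positions"],s["force"])
for n in("side","wrist"):
    p=bot.capture(n)
    for q in("steel","steel_tip"):
        for r in bot.pinpoint(p,q)[:1]: print(n,q,np.round(r["centre"],1),round(r["confidence"],2))
```

```text
[-39.106  20.727  99.506  16.058  72.854 -44.506] [-0.586  0.245 -2.372]
side steel [314.5 310.2] 0.95
wrist steel [317.6 366.3] 0.97
```

Good; continue the tilt to about 45 degrees.

Request:
play_rows([
  [[0,0,0,0,0.08,0],[0,0,0,0,0.09,0],[0,0,0,0,0.09,0],[0,0,0,0,0.09,0],[0,0,0,0,0.06,0]],
])

```text
time_s: 16.0
position: [0.4519, -0.1244, 0.2543]
tcp_rot: [[0.014, 1.0, 0.013], [0.731, -0.019, 0.682], [0.682, 0.0, -0.731]]
force: [0.2, -0.1, -3.4]
opening: 0.315
grasp_force: 30.0
```

Request:
play_rows([
  [[0,0,0,0,0.03,0],[0,0,0,0,0,0],[0,0,0,0,0,0],[0,0,0,0,0,0],[0,0,0,0,0,0]],
])

```text
time_s: 16.5
position: [0.4518, -0.1237, 0.255]
tcp_rot: [[0.012, 1.0, 0.013], [0.712, -0.018, 0.702], [0.702, 0.001, -0.712]]
force: [-0.4, 0.2, -2.3]
opening: 0.313
grasp_force: 30.0
```

Run:
```python
from h import *
np.set_printoptions(precision=3,suppress=True)
s=bot.read_state();R=np.array(s["tcp_rot"]);P=np.array(s["position"])-.005*R[:,2]
print(s["joint_positions"],s["qvel"],"org",P-.026*R[:,0],"tip",P+.189*R[:,0])
ps={n:bot.capture(n) for n in("side","top","wrist")}
for n,p in ps.items():
    print(n,"exp",np.round(proj(p,P-.026*R[:,0])),np.round(proj(p,P+.189*R[:,0])))
    for q in("steel","steel_tip"):
        for r in bot.pinpoint(p,q)[:2]: print(n,q,np.round(r["centre"],1),round(r["confidence"],2))
cv2.imwrite("pics/f.png",cv2.resize(np.hstack([ps["side"]["image"][120:420,150:450],ps["wrist"]["image"][150:450,150:450]]),None,fx=1.3,fy=1.3))
```

```text
[-47.777  29.894  95.87   28.797  89.933 -56.241] [-0.218  0.082 -0.096  0.051  0.077  0.013] org [ 0.451 -0.146  0.24 ] tip [0.454 0.007 0.391]
side exp [313. 309.] [289. 179.]
side steel_tip [301.3 248.5] 0.24
top exp [487. 281.] [422. 277.]
top steel [486.  280.1] 0.83
top steel [230.5 202. ] 0.44
top steel_tip [416.9 273.7] 0.98
wrist exp [321. 368.] [ 322. -261.]
wrist steel [318.1 364.9] 0.77
```

View pics/f.png

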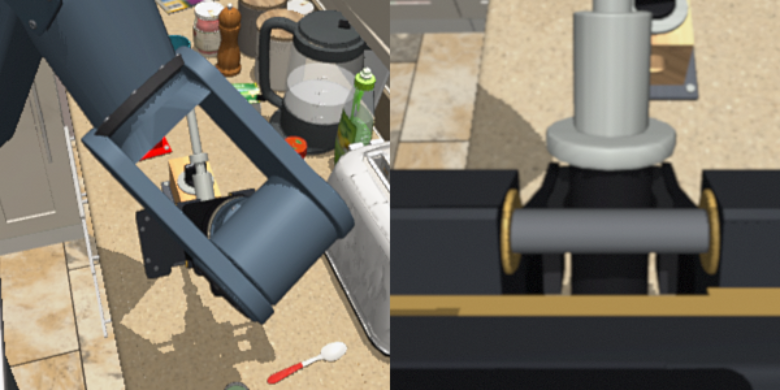

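Request:
play_rows([
  [[0,0,0,0,0.04,0],[0,0,0,0,0,0],[0,0,0,0,0,0],[0,0,0,0,0,0],[0,0,0,0,0,0]],
])

```text
time_s: 17.45
position: [0.4517, -0.1242, 0.2545]
tcp_rot: [[0.013, 1.0, 0.014], [0.682, -0.019, 0.731], [0.731, -0.0, -0.682]]
force: [-0.1, 0.6, -2.1]
opening: 0.306
grasp_force: 30.0
```

Request:
play_rows([
  [[0,0,0,0,0,0],[0,0,0,0,0,0],[0,0,0,0,0,0],[0,0,0,0,0,0],[0,0,0,0,0,0]],
])

```text
time_s: 17.95
position: [0.4517, -0.1242, 0.2546]
tcp_rot: [[0.013, 1.0, 0.014], [0.682, -0.019, 0.731], [0.731, 0.0, -0.682]]
force: [-0.1, -0.3, -1.7]
opening: 0.309
grasp_force: 30.0
```

Run:
```python
from h import *
s=bot.read_state();print(s["position"],s["grasp_force"],s["qvel"]);print(bot.hand_in())
```

```text
[ 0.45172918 -0.12417319  0.25458012] 29.974336657453733 [-0.01131296  0.02758279 -0.11670664  0.01364958 -0.01136397 -0.01698678]
the job is handed in; nothing more can be done
None
```

I turned the knob to its stop and drew the steel out of the block; the arm now holds it still with the handle about 24 cm up and the tip about 45° upward, and the job is handed in at about 18 s (no verdict came back).

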